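Tap a blank home in the drill jig

ROBOT

A 7-joint arm with a two-finger parallel gripper is mounted at the origin on a cart in front of the work surface, level with it; the furniture and walls round the work are solid. World frame = base frame: x ahead of the robot, y to its left, z up, the work surface at z = 0. Lengths are in m, angles in rad, forces in N, time in s.
With the tool pointing down it reaches from about 0.35 to 0.9 m from the base axis. Payload 7.2 kg.
Tool frame: the origin (TCP) lies on the centre line of the jaws, within the pads' length; the fingertips stand 11 mm ahead of it and the grasp point (between the pads) lies 8 mm behind it; z points along the fingers, y is the line along which they close (so a half turn about z gives the same grasp; the last joint's range is limited). The gripper opens to 85 mm and grips with 20 to 120 N. Pads are 22 mm wide; open, the fingers measure 114 mm over their backs; the gripper's body (76 mm by 85 mm) begins 54 mm behind the grasp point. The pads swing forward as they close: fully open they stand 13 mm farther back than shut.
Start: joints at [-1.401, 0.411, -0.013, 1.596, 0.006, 1.134, -0.082], TCP at [0.147, 0.607, 0.214] pointing down, gripper open.
Joint ranges: [-2.95, 2.95], [-0.29, 1.99], [-1.47, 1.44], [0.14, 2.54], [-1.03, 4.17], [0.13, 1.85], [-2.86, 2.86]. Speed limits (rad/s): [2.39, 2.39, 3.01, 3.01, 3.14, 3.14, 3.14].

INTERFACE

Orientations are given as a unit quaternion [x, y, z, w].
In Python, from rig import * gives the robot as it stands. The module is installed in compiled form; this text tells all that it offers.
- The arm moves only by the shell command python3 -m creep 'ROWS' [FORCE]. ROWS is text: rows parted by semicolons, each of 7 numbers parted by spaces: the turn, a rotation vector about the world's x, y, z in rad, then the shift along the world's x, y, z in m, then the finger opening in m, from 0 to 0.0854. In form: rx ry rz x y z claw; .... A call has 1 to 8 rows; each row shifts and turns the commanded pose from where the row before left it; what a row does not reach is not made up. A row lasts 1/12 s, in which the tool goes at most 41.7 mm and 7.16 degrees, less where a joint would pass 70% of its speed; a pose out of reach is approached as far as the arm can. A call with a gripper value outside its range is refused whole. The fingers move at their own pace and stop on an object; FORCE is the grip in N (left out, the last holds). Time passes only in rows, so rows that do not move let the fingers close. It gives the time, the measured TCP pose, the force, the opening and the grip force at its end, in the units of the state.
- read_state(): the state, without advancing time (a new reading comes with each control period).
- capture(name): name is "scene" or "side" or "wrist"; returns the picture (480x640x3 uint8, red, green, blue); there is no depth.
- camera_params(name): a dict with "fov_y" (degrees; the focal length in pixels is half the picture's height over the tangent of half this angle, whatever the lens; pixels are square), "cx", "cy" (the principal point, pixels), "k1" (the pictures are not rectified: a ray, as slopes to the right and down, at radius r is drawn at 1 + k1 r^2 times it, then the intrinsics apply), "pose" (4x4, takes a point from camera to world coordinates); the wrist camera has in their place "tool_from_camera" (4x4, takes a point from camera to tool coordinates, whose origin is the TCP and whose axes are the flange's). Camera axes: x right, y up, looking along -z (the intrinsics and any distortion apply to the point x, -y, -z); pixel columns grow to the right and rows downward; lengths in m; the calibration is good to about 2 mm. A picture is of the moment at which its call begins: read the wrist's pose just before it. camera_params takes no time and is no camera call.
- finish_job(): hands the job in; it is judged then, once.
The state is a dict: "clock": time; "q": joint angles; "qd": joint speeds; "tau": joint torques, N m; "ee_pos": TCP position; "tcp_rot": TCP orientation; "wrist_force": force on the tool from outside, world axes, zero at the start; "torque": the same for the moment, N m; "width": opening from 0.0 (shut) to 1.0 (fully open); "finger_force": force on a finger pad.
Only numpy, scipy, OpenCV 4.12 (cv2) and the standard library are available. Lean on these libraries where they do the work, as an engineer would, in place of code of your own. Each camera call takes 0.05 s, during which the arm holds its last target. There are 200 camera calls.

TASK

Pick up the pin punch and use its end to nudge the steel blank along its channel into the drill jig, in small gentle taps of a centimetre or two with the punch drawn back off the blank after each one, until the blank meets the stop hidden under the jig's cover. Touch the blank only with the punch, leave the screwdriver alone, and finally lay the punch down flat on the open bench.

Things in the scene. Friction and masses are not known exactly. Their poses are not given: they have to be found in the camera images.
- pin_punch: Pin punch: straight thin round tool, black body, bright pin; 155 mm long, 50 g, lying flat beside a yellow screwdriver (either order). Origin: mid-length, on its underside (axis 5.5 mm higher); y runs along it. Pin: 6 mm diameter, y = -78 (its end) to -30 mm. Body: 11 mm diameter, to y = +78 mm. The pin points along the jig's way in, within 45 degrees.
- blank: Loose steel bar 80 (x) x 30 (y) x 24 mm high, 0.2 to 0.45 kg, in the open part of the jig's channel. Origin: centre of its underside, 8 mm above the bench. x points into the jig; tap the flat end at x = -40 mm. 1 to 4 N slides it. After 60 to 75 mm of travel it meets the rigid hidden stop, 20 to 40 mm of it still standing out of the cover; the push then rises sharply.
- drill_jig: Fixed aluminium jig. Origin: on the bench under the cover's mouth, mid-channel; x: the way in (to the robot's right, within 20 degrees). Base plate x = -110 to 90, 86 wide, 8 mm thick. Two rails from x = -90 to 90, tops 35 mm up, form a channel 34 mm wide, open above in front of the cover. Cover over x = 0 to 90, its drill bushing 55 mm high; under it, unseen, a stop crosses the channel.
- screwdriver: Bystander: screwdriver with a yellow handle, 193 mm long, 23 mm thick, lying flat on the bench near the punch; origin mid-length on its underside, y along the tool (handle at +y).

How it is judged:
On the way, in this order (a step that is already met when the one before it is completed fails the run):
1. after a first tap or two the blank has advanced 4 to 26 mm and the punch is off it (distance of blank from where it was at the start of the episode between 0.004 and 0.026 m and contact force between pin_punch and blank below 0.05 N), for 0.1 s.
2. after further taps it has advanced 26 to 49 mm and the punch is off it again (distance of blank from where it was at the start of the episode between 0.026 and 0.049 m and contact force between pin_punch and blank below 0.05 N), for 0.1 s.
3. the blank has been tapped to within 10 mm of the stop (x of blank in the frame of drill_jig above 0 m), for 0.1 s.
At the end, for the whole second after the job is handed in: The blank lies at rest in the jig within 10 mm of the hidden stop, and the punch lies flat (within 10 degrees) and still on the open bench, its middle more than 100 mm from the jig's origin (x of blank in the frame of drill_jig above 0 m and linear speed of blank below 0.01 m/s and height (world z) of pin_punch below 0.018 m and horizontal distance between pin_punch and drill_jig above 0.1 m and angle between pin_punch's own y axis and vertical between 1.4 and 1.74 rad and linear speed of pin_punch below 0.05 m/s); the robot touches nothing.
It fails at once if the blank is touched by the fingers or the arm instead of the punch (over 2 N) (contact force between any of the fingers, the arm and blank above 2 N).
It fails at once if the blank is knocked along faster than 0.4 m/s (linear speed of blank above 0.4 m/s).
It fails at once if the screwdriver is shifted more than 30 mm (distance of screwdriver from where it was at the start of the episode above 0.03 m).
It also fails if it takes over 72 s, if anything falls off the work surface, if the arm or the gripper's body presses on something with over 40 N, if the wrist force passes 120 N, or if a joint passes its speed limit or range.

## Working session

There is one attempt and no reset: what is moved stays moved. The work goes in short steps, Python scripts to look and compute and a shell command to move; the robot and the scene stay as the last step left them, time stands still between calls to the robot, and variables do not carry over. Pictures are saved under pics/ and viewed, at most 10 in all, crops included, and the job is handed in when it is done.

```bash
mkdir -p pics
cat > h.py <<'E'
from rig import *
import numpy as np, cv2
from scipy.spatial.transform import Rotation as R
def cam(name):
    p=camera_params(name); f=240/np.tan(np.radians(p["fov_y"])/2)
    if "pose" in p: T=np.array(p["pose"])
    else:
        s=read_state(); A=np.eye(4); A[:3,:3]=R.from_quat(s["tcp_rot"]).as_matrix(); A[:3,3]=s["ee_pos"]
        T=A@np.array(p["tool_from_camera"])
    return p,f,T
def pix2w(c,uv,z):
    p,f,T=c; d=np.array([(uv[0]-p["cx"])/f,(uv[1]-p["cy"])/f]); u=d.copy()
    for _ in range(20): u=d/(1+p["k1"]*(u@u))
    r=T[:3,:3]@np.array([u[0],-u[1],-1]); o=T[:3,3]
    return o+r*(z-o[2])/r[2]
def w2pix(c,P):
    p,f,T=c; q=T[:3,:3].T@(np.array(P)-T[:3,3]); u=np.array([q[0],-q[1]])/-q[2]
    u=u*(1+p["k1"]*(u@u)); return u*f+[p["cx"],p["cy"]]
def snap(name,fn):
    c=cam(name); im=np.array(capture(name)); cv2.imwrite("pics/"+fn,im[:,:,::-1]); return c,im
E
python3 - <<'E'
from h import *
for n in("scene","side"):
    c,_=snap(n,n+"0.png"); print(n,c[0]["fov_y"],c[0]["k1"],c[2].round(3).tolist())
c,_=snap("wrist","wrist0.png"); print(c[2].round(3).tolist(),camera_params("wrist"));print(read_state())
E
```

```text
scene 49.87779345160862 -0.05487002140166961 [[0.751, 0.387, -0.535, -0.085], [-0.66, 0.419, -0.623, -0.732], [-0.016, 0.821, 0.57, 0.634], [0.0, 0.0, 0.0, 1.0]]
side 49.831132533953294 0.04521316068345214 [[-0.954, 0.19, -0.231, 0.234], [-0.299, -0.599, 0.743, 0.765], [0.003, 0.778, 0.629, 0.761], [0.0, 0.0, 0.0, 1.0]]
[[0.236, -0.925, -0.297, 0.072], [0.972, 0.224, 0.073, 0.625], [-0.001, -0.306, 0.952, 0.373], [0.0, 0.0, 0.0, 1.0]] {'fov_y': 69.96767073039862, 'cx': 325.38518256310704, 'cy': 236.2884917543002, 'k1': -0.005695271136733842, 'tool_from_camera': array([[-6.01613200e-04,  9.52083394e-01,  3.05837947e-01,
         7.76208810e-02],
       [ 9.99999803e-01,  6.26918936e-04,  1.54786974e-05,
        -6.78600739e-04],
       [-1.76998590e-04,  3.05837896e-01, -9.52083583e-01,
        -1.59922313e-01],
       [ 0.00000000e+00,  0.00000000e+00,  0.00000000e+00,
         1.00000000e+00]])}
{'clock': 0.15, 'q': array([-1.40119128,  0.41174218, -0.01270368,  1.59681349,  0.00559114,
        1.13432076, -0.08216774]), 'qd': array([-0.00050205, -0.00099689, -0.00082481, -0.00389541,  0.00050061,
       -0.00068121, -0.00048484]), 'tau': array([ 2.05814707e-03, -6.01039767e+01,  6.83218036e-01, -2.99649793e+01,
        1.40233885e-02,  7.86384568e-03, -3.08553115e-05]), 'ee_pos': array([0.14717376, 0.6070216 , 0.21324579]), 'tcp_rot': array([ 1.18600518e-01,  9.92941855e-01, -6.23279564e-04, -3.28925858e-05]), 'wrist_force': array([-0.05926381,  0.0434127 , -0.32058938]), 'torque': array([-0.01850706,  0.03162945,  0.03640123]), 'finger_force': 0.0, 'width': 0.9982714397928113}
```

View pics/scene0.png

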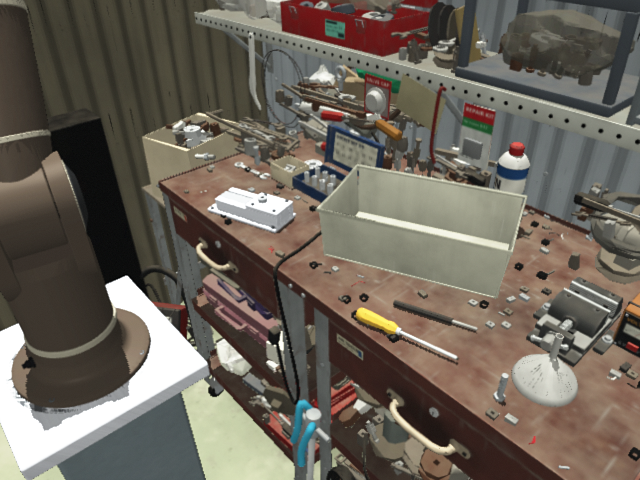

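View pics/side0.png

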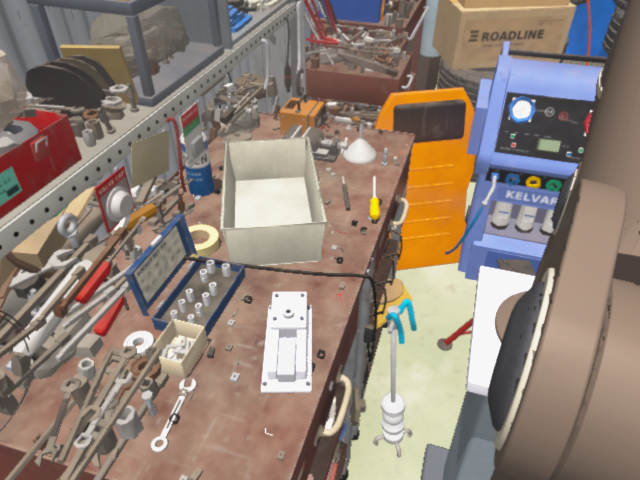

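Scene: jig at about (253,208), punch from (395,302) to (476,329), screwdriver from (355,315) to (457,359), with a tall bin between jig and punch. Side: jig at about (288,340), punch at about (346,193). I'll zoom in on these.

Run:
```python
from h import *
a=cv2.imread("pics/scene0.png");b=cv2.imread("pics/side0.png")
z=lambda im,x,y,w,h:cv2.resize(im[y:y+h,x:x+w],(400,300),interpolation=cv2.INTER_CUBIC)
cv2.imwrite("pics/crop.png",np.vstack([np.hstack([z(a,200,170,100,75),z(a,345,280,140,105)]),np.hstack([z(b,240,285,160,120),z(b,320,160,80,60)])]))
cs,cd=cam("scene"),cam("side")
for n,c,uv,zz in[("pA",cs,(395,302),.0055),("pB",cs,(476,329),.0055),("sdH",cs,(355,315),.011),("sdT",cs,(457,359),.011),("pA",cd,(347,209),.0055),("pB",cd,(343,178),.0055),
 ("binS",cs,(322,255),0),("binS2",cs,(497,293),0),("binD",cd,(229,262),0),("binD2",cd,(321,258),0),("bintop",cd,(325,212),.1),
 ]: print(n,pix2w(c,uv,zz).round(4))
```

```text
pA [ 0.4822 -0.2699  0.0055]
pB [ 0.5327 -0.4128  0.0055]
sdH [ 0.399  -0.2498  0.011 ]
sdT [ 0.4473 -0.4356  0.011 ]
pA [ 0.4798 -0.2645  0.0055]
pB [ 0.5277 -0.4014  0.0055]
binS [ 0.4856 -0.0613  0.    ]
binS2 [ 0.649  -0.3797  0.    ]
binD [0.6791 0.0023 0.    ]
binD2 [ 0.4885 -0.0721  0.    ]
bintop [ 0.4918 -0.1104  0.1   ]
```

View pics/crop.png

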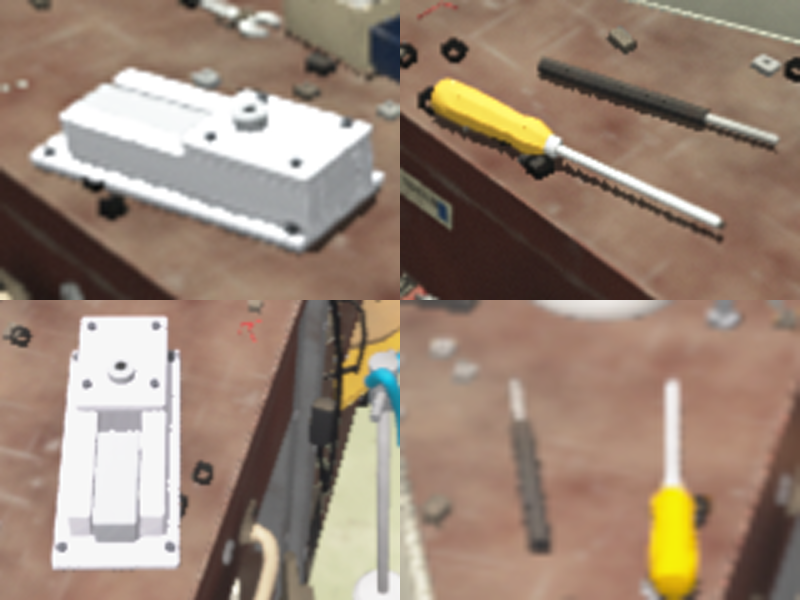

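The pin (bright) is at the -y end of the punch. The blank stands at the jig's entry, on the +y side. Next I fit the jig pose and refine the punch.

Run:
```python
from h import *
from scipy.optimize import least_squares
cs,cd=cam("scene"),cam("side")
S=lambda x,y:np.array([200+x/4,170+y/4]); D=lambda x,y:np.array([240+x/2.5,285+(y-300)/2.5])
obs=[(cd,D(52,568),(-.11,.043,0)),(cd,D(180,568),(-.11,-.043,0)),(cs,S(32,160),(-.11,-.043,.004)),(cs,S(305,247),(.09,-.043,0)),(cs,S(383,183),(.09,.043,.004))]
def res(p):
    r=R.from_rotvec([0,0,p[2]]).as_matrix()
    return np.concatenate([w2pix(c,r@np.array(P)+[p[0],p[1],0])-uv for c,uv,P in obs])
s=least_squares(res,[.4,.4,-1.57]); print("jig",s.x.round(4),np.degrees(s.x[2]),s.fun.round(1))
p=s.x; r=R.from_rotvec([0,0,p[2]]).as_matrix()
b=pix2w(cd,D(116,523),.032); print("blank end jigframe",(r.T@(b-[p[0],p[1],0])).round(4))
for c,u,v in[(cs,(394,303),(476.6,329.7)),(cd,(348,210),(343,176.2))]:
    a,t=pix2w(c,u,.0055),pix2w(c,v,.0055); print("tail",a.round(4),"tip",t.round(4),"len",np.linalg.norm(a-t).round(4),"mid",((a+t)/2).round(4))
for z in(.1,.12,.14,.16): print(z,pix2w(cs,(320,208),z).round(3),pix2w(cs,(503,293-68),z).round(3),pix2w(cd,(324,212),z).round(3))
```

```text
jig [ 0.4773  0.1736 -1.2486] -71.53800886630292 [ 0.3 -0.4 -0.6 -1.3 -1.1 -0.7 -1.   0.8  0.2 -2.2]
blank end jigframe [-0.0986 -0.001   0.032 ]
tail [ 0.4788 -0.2706  0.0055] tip [ 0.532  -0.4146  0.0055] len 0.1535 mid [ 0.5054 -0.3426  0.0055]
tail [ 0.4763 -0.2611  0.0055] tip [ 0.5301 -0.4102  0.0055] len 0.1585 mid [ 0.5032 -0.3357  0.0055]
0.1 [ 0.5   -0.041  0.1  ] [ 0.716 -0.329  0.1  ] [ 0.494 -0.11   0.1  ]
0.12 [ 0.478 -0.067  0.12 ] [ 0.686 -0.344  0.12 ] [ 0.486 -0.083  0.12 ]
0.14 [ 0.456 -0.093  0.14 ] [ 0.656 -0.359  0.14 ] [ 0.478 -0.057  0.14 ]
0.16 [ 0.434 -0.119  0.16 ] [ 0.626 -0.374  0.16 ] [ 0.47 -0.03  0.16]
```

```bash
python3 -m creep '0 0 -.031 .011 -.029 .004 .045;0 0 -.031 .011 -.029 .004 .045;0 0 -.031 .011 -.029 .004 .045;0 0 -.031 .011 -.029 .004 .045;0 0 -.031 .011 -.029 .004 .045;0 0 -.031 .011 -.029 .004 .045;0 0 -.031 .011 -.029 .004 .045;0 0 -.031 .011 -.029 .004 .045'
python3 -m creep '0 0 -.031 .011 -.029 0 .045;0 0 -.031 .011 -.029 0 .045;0 0 -.031 .011 -.029 0 .045;0 0 -.031 .011 -.029 0 .045;0 0 -.031 .011 -.029 0 .045;0 0 -.031 .011 -.029 0 .045;0 0 -.031 .011 -.029 0 .045;0 0 -.031 .011 -.029 0 .045'
python3 -m creep '0 0 -.031 .011 -.029 0 .045;0 0 -.031 .011 -.029 0 .045;0 0 -.031 .011 -.029 0 .045;0 0 -.031 .011 -.029 0 .045;0 0 -.031 .011 -.029 0 .045;0 0 -.031 .011 -.029 0 .045;0 0 -.031 .011 -.029 0 .045;0 0 -.031 .011 -.029 0 .045'
python3 -m creep '0 0 -.031 .011 -.029 0 .045;0 0 -.031 .011 -.029 0 .045;0 0 -.031 .011 -.029 0 .045;0 0 -.031 .011 -.029 0 .045;0 0 -.031 .011 -.029 0 .045;0 0 -.031 .011 -.029 0 .045;0 0 0 0 0 0 .045;0 0 0 0 0 0 .045'
python3 -c "
from h import *
snap('wrist','wrist1.png');s=read_state();np.savez('w1.npz',T=cam('wrist')[2]);print(s['ee_pos'],R.from_quat(s['tcp_rot']).as_matrix().round(3).tolist())"
```

```text
clock: 0.82
ee_pos: [0.2355, 0.3738, 0.2459]
tcp_rot: [0.241, 0.97, -0.0, -0.0]
wrist_force: [1.5, -0.5, -0.8]
width: 0.528
finger_force: 0.0
clock: 1.48
ee_pos: [0.3233, 0.1418, 0.2459]
tcp_rot: [0.359, 0.933, 0.0, -0.0]
wrist_force: [1.4, -0.4, 0.1]
width: 0.526
finger_force: 0.0
clock: 2.15
ee_pos: [0.4113, -0.0901, 0.2461]
tcp_rot: [0.472, 0.882, 0.0, 0.0]
wrist_force: [1.1, 0.6, -1.3]
width: 0.53
finger_force: 0.0
clock: 2.82
ee_pos: [0.4766, -0.2645, 0.2453]
tcp_rot: [0.553, 0.833, -0.001, -0.0]
wrist_force: [-1.3, 0.8, -0.4]
width: 0.526
finger_force: 0.0
[ 0.4766688  -0.26295572  0.24530171] [[-0.391, 0.92, -0.002], [0.92, 0.391, -0.0], [0.001, -0.001, -1.0]]
```

View pics/wrist1.png

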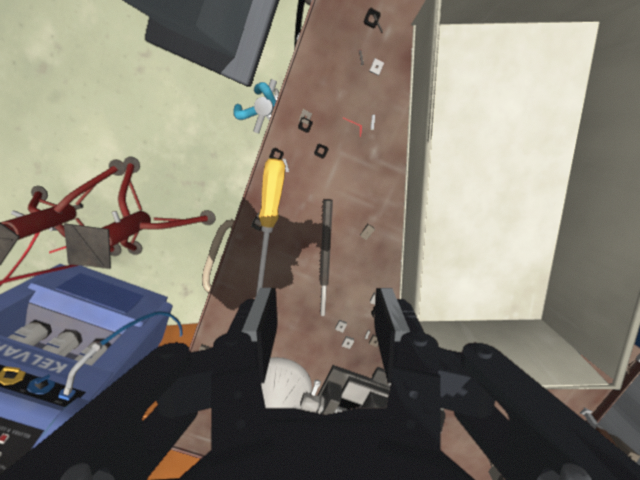

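The punch runs from the tail at (327,200) to the pin tip at (323,315). The bin is on the right and the screwdriver on the left.

Run:
```python
from h import *
p,f,_=cam("wrist"); c=(p,f,np.load("w1.npz")["T"])
im=cv2.imread("pics/wrist1.png")
a,t,j=[pix2w(c,u,.0055) for u in((327.3,200),(323,315.5),(324.5,287))]
print(a.round(4),t.round(4),np.linalg.norm(a-t),((a+t)/2).round(4),np.degrees(np.arctan2(*(t-a)[1::-1])))
s=read_state(); m=(a+t)/2; d=(a-t)/np.linalg.norm(a-t); g=m+.03*d
Rm=R.from_quat(s["tcp_rot"]).as_matrix(); print("grip",g.round(4),"delta",(g-s["ee_pos"]).round(4),"yaw",np.degrees(np.arctan2(d[1],d[0])-np.arctan2(Rm[1,0],Rm[0,0])))
```

```text
[ 0.4808 -0.2675  0.0055] [ 0.5363 -0.4124  0.0055] 0.1552312463768477 [ 0.5086 -0.3399  0.0055] -69.02449849198887
grip [ 0.4978 -0.3119  0.0055] delta [ 0.0212 -0.049  -0.2398] yaw -2.035910164211362
```

```bash
python3 -m creep '0 0 -.0175 .010 -.0245 -.03 .04;0 0 -.0175 .010 -.0245 -.03 .04;0 0 0 0 0 -.03 .035;0 0 0 0 0 -.03 .035;0 0 0 0 0 -.03 .035;0 0 0 0 0 -.03 .035;0 0 0 0 0 -.02 .035;0 0 0 0 0 0 .035'
python3 -m creep '0 0 0 0 0 -.01 .032;0 0 0 0 0 -.01 .032;0 0 0 0 0 -.008 .03;0 0 0 0 0 0 .03;0 0 0 0 0 0 .03'
python3 -c "
from h import *
c,im=snap('wrist','wrist2.png')
for P in[(.5086,-.3399,.0055),(.5363,-.4124,.0055),(.4978,-.3119,.0055)]:print(w2pix(c,P))"
```

```text
clock: 3.53
ee_pos: [0.4954, -0.3079, 0.0423]
tcp_rot: [0.565, 0.825, 0.0, -0.003]
wrist_force: [-0.1, -0.1, 0.5]
width: 0.415
finger_force: 0.0
clock: 3.95
ee_pos: [0.4973, -0.3115, 0.0181]
tcp_rot: [0.566, 0.825, 0.0, 0.0]
wrist_force: [1.0, -1.2, -0.0]
width: 0.349
finger_force: 0.0
[325.54265445 323.20142834]
[325.21530776 428.20124892]
[325.51776087 275.38098075]
```

View pics/wrist2.png

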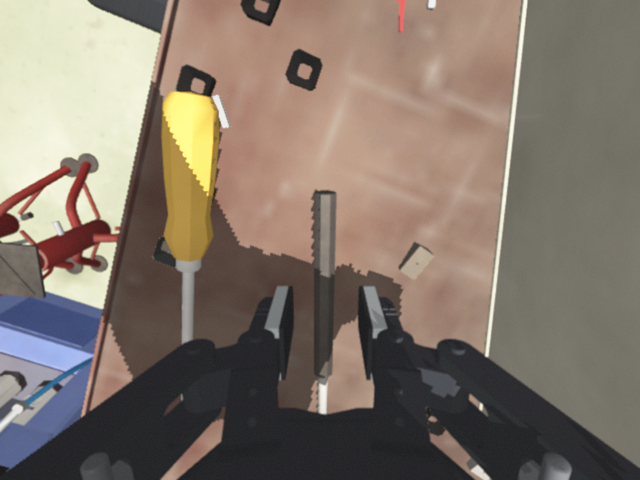

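Jaws straddle the punch (axis at column about 324, jaws at 290 and 362). They sit a little towards the pin, so I shift 12 mm tailward, lower 4 mm and close.

```bash
python3 -m creep '0 0 0 -.0043 .0112 0 .03;0 0 0 0 0 -.004 .03;0 0 0 0 0 0 .005;0 0 0 0 0 0 .005;0 0 0 0 0 0 .005;0 0 0 0 0 0 .005;0 0 0 0 0 0 .005;0 0 0 0 0 0 .005' 50
python3 -c "
from h import *
c,im=snap('wrist','wrist3.png');print(read_state()['finger_force'])"
```

```text
clock: 4.67
ee_pos: [0.4929, -0.3006, 0.0139]
tcp_rot: [0.566, 0.824, -0.0, 0.0]
wrist_force: [0.4, 0.1, 0.1]
width: 0.06
finger_force: 0.0
0.0
```

View pics/wrist3.png

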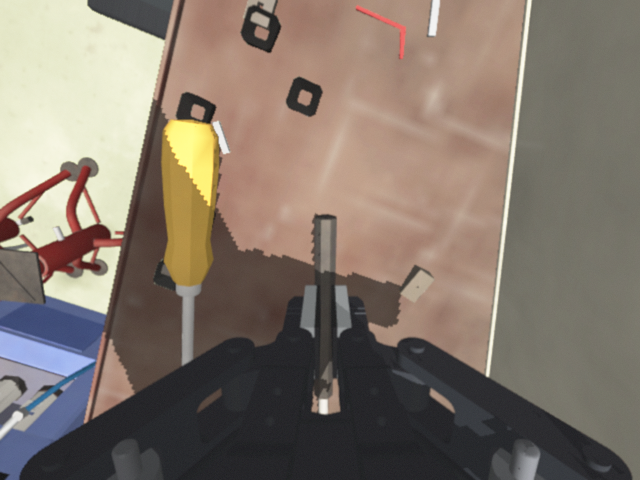

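```bash
python3 -m creep '0 0 0 0 0 0 0;0 0 0 0 0 0 0;0 0 0 0 0 0 0;0 0 0 0 0 0 0' 50
python3 -c "
from h import *
c,im=snap('wrist','wrist4.png');print(read_state());cv2.imwrite('pics/w4c.png',cv2.resize(im[200:420,220:430,::-1],None,fx=2.7,fy=2.7))"
```

```text
clock: 5.05
ee_pos: [0.4929, -0.3004, 0.0139]
tcp_rot: [0.566, 0.825, 0.0, -0.0]
wrist_force: [-0.4, 0.3, 0.2]
width: -0.003
finger_force: 0.0
{'clock': 5.1, 'q': array([-0.03579885,  0.68055309,  0.70019108,  1.91866636, -0.62109791,
        0.77085456,  1.38614603]), 'qd': array([-4.43001176e-04, -8.33817186e-04,  8.88881254e-04, -6.45054432e-05,
        3.17461271e-04, -5.44732528e-05, -2.38122139e-03]), 'tau': array([ 8.17271182e-03, -5.76015687e+01,  1.36308253e+01, -1.87299049e+01,
        1.15581468e-02,  1.78245100e-03,  1.42787295e-05]), 'ee_pos': array([ 0.49292313, -0.30042448,  0.01389501]), 'tcp_rot': array([5.65830111e-01, 8.24521853e-01, 5.43165223e-06, 7.00460194e-06]), 'wrist_force': array([-0.09394138,  0.37254194,  0.01291664]), 'torque': array([-0.01908155,  0.02357471,  0.04789343]), 'finger_force': 0.0, 'width': 0.002268423563045132}
```

View pics/w4c.png

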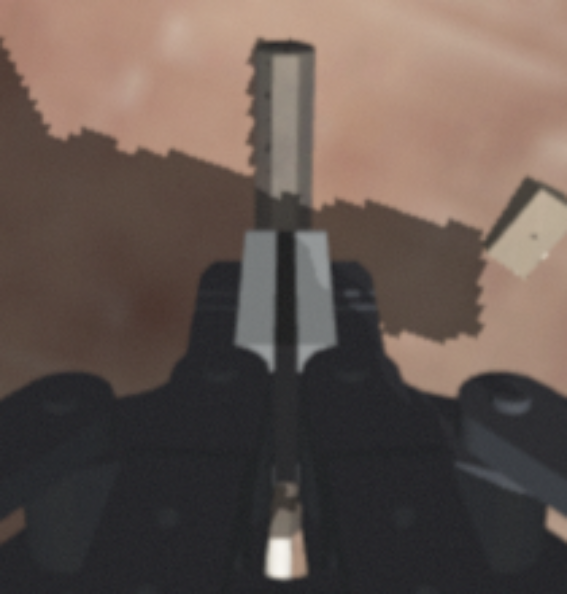

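Run:
```python
from h import *
p,f,T=cam("wrist"); M=np.array(p["tool_from_camera"])
for im,v in(("open(w2)",288),("shut",285),("shutpadtop",328)):
    r=M[:3,:3]@np.array([0,-(v-p["cy"])/f,-1]);o=M[:3,3]
    for x in(.011,0,-.011): print(im,x,(o+r*(x-o[0])/r[0]).round(4))
c=(p,f,T)
for v in(215,415): print(pix2w(c,(325,v),.0055).round(4))
```

```text
open(w2) 0.011 [ 0.011   0.0002 -0.026 ]
open(w2) 0 [ 0.      0.0002 -0.0038]
open(w2) -0.011 [-0.011   0.0002  0.0183]
shut 0.011 [ 0.011   0.0002 -0.0231]
shut 0 [ 0.      0.0002 -0.0004]
shut -0.011 [-0.011   0.0002  0.0222]
shutpadtop 0.011 [ 0.011   0.0003 -0.0568]
shutpadtop 0 [ 0.      0.0002 -0.0397]
shutpadtop -0.011 [-0.011   0.0002 -0.0226]
[ 0.4805 -0.2681  0.0055]
[ 0.5263 -0.3873  0.0055]
```

Run:
```python
from h import *
a,b=snap("scene","s5.png")[1],snap("side","d5.png")[1]
z=lambda im,x,y,w,h:cv2.resize(im[y:y+h,x:x+w],(400,400),interpolation=cv2.INTER_CUBIC)
cv2.imwrite("pics/c5.png",np.hstack([z(a,370,250,120,120),z(b,310,140,80,80)])[:,:,::-1])
cs=cam("scene")
for P in[(.4929,-.3004,.0139),(.4929,-.3004,.003),(.4929,-.3004,.037)]: print((w2pix(cs,P)-[370,250])*400/120,(w2pix(cam("side"),P)-[310,140])*5)
```

```text
[139.33950927 180.06446577] [179.00079459 288.10688159]
[137.69511053 195.14049321] [178.24210171 305.69469937]
[142.89026988 147.42555024] [180.63715762 250.21452283]
```

View pics/c5.png

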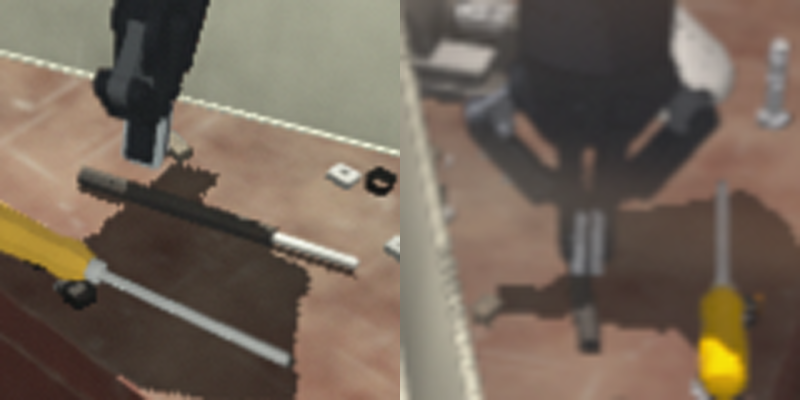

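The fingertips stand about 25 mm above the bench, well above the punch (tip at (145,165) in the left crop), so they are higher than the nominal geometry says. I'll open and descend in guarded steps.

```bash
python3 -m creep '0 0 0 0 0 0 .03;0 0 0 0 0 0 .03;0 0 0 0 0 0 .03;0 0 0 0 0 -.005 .03;0 0 0 0 0 -.005 .03;0 0 0 0 0 0 .03' 50
python3 -m creep '0 0 0 0 0 -.003 .03;0 0 0 0 0 0 .03'|grep -E 'pos|force'
python3 -m creep '0 0 0 0 0 -.003 .03;0 0 0 0 0 0 .03'|grep -E 'pos|force'
```

```text
clock: 5.7
ee_pos: [0.4924, -0.2999, 0.0027]
tcp_rot: [0.566, 0.825, -0.0, -0.001]
wrist_force: [-0.3, 0.8, 0.3]
width: 0.352
finger_force: 0.0
ee_pos: [0.4926, -0.3003, 0.0003]
wrist_force: [-0.4, 0.0, 0.4]
finger_force: 0.0
ee_pos: [0.4928, -0.3003, -0.0025]
wrist_force: [0.4, -0.2, 0.2]
finger_force: 0.0
```

```bash
python3 -m creep '0 0 0 0 0 -.003 .03;0 0 0 0 0 0 .03'|grep -E 'pos|force'
python3 -m creep '0 0 0 0 0 -.002 .022;0 0 0 0 0 0 .022;0 0 0 0 0 0 .022'|grep -E 'pos|force|width'
python3 -c "
from h import *
im=snap('wrist','w6.png')[1];a=snap('scene','s6.png')[1]
z=lambda im,x,y,w,h:cv2.resize(im[y:y+h,x:x+w],(400,400),interpolation=cv2.INTER_CUBIC)
cv2.imwrite('pics/c6.png',np.hstack([z(a,370,250,100,100),z(im,220,200,200,200)])[:,:,::-1])"
```

```text
ee_pos: [0.4928, -0.3002, -0.0055]
wrist_force: [0.6, 0.0, 0.1]
finger_force: 0.0
ee_pos: [0.4929, -0.3004, -0.0072]
wrist_force: [1.1, 0.0, 0.2]
width: 0.255
finger_force: 0.0
```

View pics/c6.png

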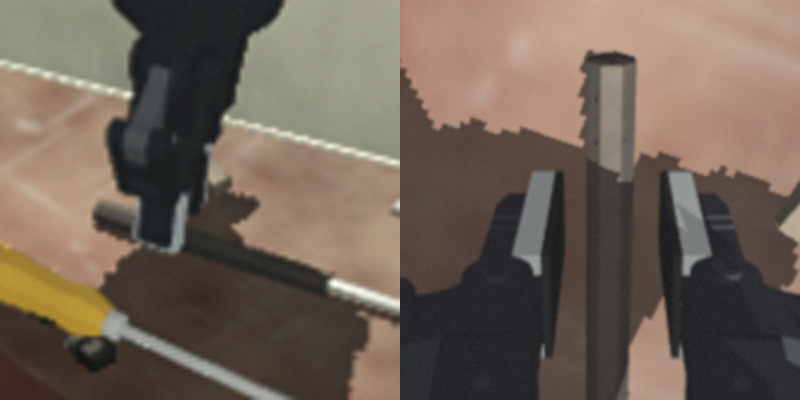

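The pads now straddle the punch about 30 mm from its tail. Closing.

```bash
python3 -m creep '0 0 0 0 0 0 0;0 0 0 0 0 0 0;0 0 0 0 0 0 0;0 0 0 0 0 0 0;0 0 0 0 0 0 0;0 0 0 0 0 0 0' 60
python3 -m creep '0 0 0 0 0 .02 0;0 0 0 0 0 .02 0;0 0 0 0 0 0 0'
python3 -c "
from h import *
print(read_state()['ee_pos'])
im=snap('wrist','w7.png')[1];a=snap('scene','s7.png')[1]
z=lambda im,x,y,w,h:cv2.resize(im[y:y+h,x:x+w],(400,400),interpolation=cv2.INTER_CUBIC)
cv2.imwrite('pics/c7.png',np.hstack([z(a,370,220,120,120),z(im,220,160,200,200)])[:,:,::-1])"
```

```text
clock: 7.05
ee_pos: [0.4941, -0.3009, -0.0056]
tcp_rot: [0.566, 0.825, 0.001, 0.001]
wrist_force: [-0.6, 1.9, 12.4]
width: -0.0
finger_force: 6.5
clock: 7.3
ee_pos: [0.4944, -0.3018, 0.036]
tcp_rot: [0.566, 0.824, 0.0, 0.002]
wrist_force: [0.4, -0.7, 0.7]
width: 0.001
finger_force: 0.0
[ 0.49444366 -0.30183849  0.03603685]
```

The jaws rode up off the punch, so the grip was still too high. I'll check numerically where the punch is now.

```bash
cat >> h.py <<'E'
def rows(im,v0,v1,st,u0,u1,th=45):
    h=cv2.cvtColor(np.ascontiguousarray(im),cv2.COLOR_RGB2HSV)
    for v in range(v0,v1,st):
        m=(h[v,u0:u1,1]<th); i=np.flatnonzero(np.diff(np.r_[0,m.astype(int),0])); print(v,[(a+u0,b+u0) for a,b in i.reshape(-1,2) if b-a>2])
E
python3 - <<'E'
from h import *
for f in("w6.png","w7.png"):
    im=cv2.imread("pics/"+f)[:,:,::-1]; print(f); rows(im,190,292,10,230,420)
    print(im[250,290:350:5].tolist())
E
```

```text
w6.png
190 []
200 []
210 []
220 []
230 [(np.int64(314), np.int64(337))]
240 [(np.int64(313), np.int64(338))]
250 [(np.int64(313), np.int64(337))]
260 [(np.int64(313), np.int64(337))]
270 [(np.int64(314), np.int64(337))]
280 [(np.int64(314), np.int64(336))]
290 [(np.int64(284), np.int64(301)), (np.int64(314), np.int64(337)), (np.int64(350), np.int64(367))]
[[183, 146, 126], [184, 147, 128], [183, 146, 126], [185, 148, 128], [185, 147, 128], [88, 83, 79], [123, 115, 107], [148, 138, 127], [143, 134, 125], [101, 96, 92], [190, 155, 136], [188, 153, 133]]
w7.png
190 []
200 []
210 [(np.int64(313), np.int64(332))]
220 [(np.int64(313), np.int64(332))]
230 [(np.int64(313), np.int64(332))]
240 [(np.int64(313), np.int64(332))]
250 [(np.int64(313), np.int64(332))]
260 [(np.int64(313), np.int64(331))]
270 [(np.int64(313), np.int64(331))]
280 [(np.int64(313), np.int64(331))]
290 [(np.int64(310), np.int64(342))]
[[116, 91, 79], [176, 140, 120], [180, 142, 124], [178, 141, 123], [179, 142, 123], [86, 80, 76], [137, 129, 120], [133, 124, 115], [107, 101, 95], [179, 141, 123], [177, 139, 119], [175, 135, 116]]
```

```bash
python3 - <<'E'
from h import *
c=cam("wrist"); im=cv2.imread("pics/w7.png")[:,:,::-1]
rows(im,200,211,2,230,420)
p=pix2w(c,(322.5,215),.0055);q=pix2w(c,(322,280),.0055);s=read_state();M=R.from_quat(s["tcp_rot"]).as_matrix()
for x in(p,q):print(x.round(4),(M.T@(x-s["ee_pos"])).round(4))
im=cv2.imread("pics/w6.png")[:,:,::-1];rows(im,222,231,2,230,420)
E
python3 -m creep '0 0 0 0 0 0 .026;0 0 0 0 0 -.02 .026;0 0 0 0 0 -.02 .026;0 0 0 0 0 0 .026'|grep -E 'pos|force'
python3 -m creep '0 0 0 0 0 -.003 .026;0 0 0 0 0 0 .026'|grep -E 'pos|force'
python3 -m creep '0 0 0 0 0 -.003 .026;0 0 0 0 0 0 .026'|grep -E 'pos|force|width'
```

```text
200 []
202 []
204 [(np.int64(314), np.int64(332))]
206 [(np.int64(314), np.int64(332))]
208 [(np.int64(313), np.int64(333))]
210 [(np.int64(313), np.int64(332))]
[ 0.4816 -0.2733  0.0055] [ 0.0297 -0.0014  0.028 ]
[ 0.4957 -0.311   0.0055] [-0.0105 -0.0018  0.028 ]
222 []
224 []
226 []
228 [(np.int64(315), np.int64(334))]
230 [(np.int64(314), np.int64(337))]
ee_pos: [0.4907, -0.2985, -0.0109]
wrist_force: [-0.5, 0.8, -0.6]
finger_force: 0.0
ee_pos: [0.4926, -0.3005, -0.0104]
wrist_force: [-0.3, -0.4, -0.3]
finger_force: 0.0
ee_pos: [0.4932, -0.3006, -0.0128]
wrist_force: [0.4, 0.5, 1.3]
width: 0.305
finger_force: 0.0
```

```bash
python3 -m creep '0 0 0 0 0 -.002 .026;0 0 0 0 0 0 .026'|grep -E 'pos|t_force'
python3 -m creep '0 0 0 0 0 0 .018;0 0 0 0 0 0 .018;0 0 0 0 0 0 .018'|grep -E 'pos|force|width'
```

```text
ee_pos: [0.4931, -0.3003, -0.015]
wrist_force: [0.0, 1.6, -0.7]
ee_pos: [0.493, -0.3004, -0.0149]
wrist_force: [-0.9, 0.0, -0.1]
width: 0.206
finger_force: 0.0
```

```bash
python3 -m creep '0 0 0 0 0 -.002 .018;0 0 0 0 0 0 .018'|grep -E 'pos|t_force'
python3 -m creep '0 0 0 0 0 0 .008;0 0 0 0 0 0 .008;0 0 0 0 0 0 .008;0 0 0 0 0 0 .008;0 0 0 0 0 0 .008' 40|grep -E 'pos|force|width'
```

```text
ee_pos: [0.4931, -0.3005, -0.017]
wrist_force: [-0.4, -0.5, 1.6]
ee_pos: [0.4932, -0.3007, -0.0168]
wrist_force: [-0.9, 0.2, 5.0]
width: 0.116
finger_force: 40.6
```

Gripped: 9.9 mm opening with 40 N. Lifting to check that it holds.

```bash
python3 -m creep '0 0 0 0 0 0 .002;0 0 0 0 0 0 .002;0 0 0 0 0 .02 .002;0 0 0 0 0 .03 .002;0 0 0 0 0 .03 .002;0 0 0 0 0 .03 .002;0 0 0 0 0 .03 .002;0 0 0 0 0 0 .002' 80
python3 - <<'E'
from h import *
c,im=snap('wrist','w8.png');rows(im,200,300,8,230,420)
a=snap('scene','s8.png')[1]; snap('side','d8.png'); s=read_state(); print(s['ee_pos'],s['width'])
E
```

```text
clock: 9.73
ee_pos: [0.495, -0.3023, 0.1278]
tcp_rot: [0.566, 0.824, 0.001, 0.003]
wrist_force: [1.0, -1.5, -0.3]
width: 0.099
finger_force: 78.2
200 []
208 []
216 []
224 [(np.int64(230), np.int64(246))]
232 [(np.int64(233), np.int64(242))]
240 [(np.int64(232), np.int64(241)), (np.int64(313), np.int64(338))]
248 [(np.int64(232), np.int64(240)), (np.int64(313), np.int64(339))]
256 [(np.int64(232), np.int64(240)), (np.int64(313), np.int64(339))]
264 [(np.int64(231), np.int64(239)), (np.int64(313), np.int64(339))]
272 [(np.int64(231), np.int64(239)), (np.int64(313), np.int64(338))]
280 [(np.int64(230), np.int64(238)), (np.int64(314), np.int64(338))]
288 [(np.int64(230), np.int64(238)), (np.int64(300), np.int64(314)), (np.int64(315), np.int64(351))]
296 [(np.int64(230), np.int64(237)), (np.int64(290), np.int64(293)), (np.int64(294), np.int64(353))]
[ 0.49282073 -0.29968788  0.12238338] 0.09500367481340355
```

Run:
```python
from h import *
c,im=cam('wrist'),cv2.imread('pics/w8.png')[:,:,::-1]
rows(im,230,240,1,300,350)
s=read_state();M=R.from_quat(s["tcp_rot"]).as_matrix();e=np.array(s["ee_pos"])
z=e[2]-.0223
for uv in((325.5,236),(326,280)):print(pix2w(c,uv,z).round(4),(M.T@(pix2w(c,uv,z)-e)).round(4))
tail=M.T@(pix2w(c,(325.5,236),z)-e); tip=tail-[.155,0,0]
print("tip tool",tip.round(4))
th=-1.2486; d=np.array([np.cos(th),np.sin(th),0]);n=np.array([-d[1],d[0],0])
W=np.array([.4773,.1736,0])-.135*d
yaw=np.degrees(np.arctan2(-M[1,0],-M[0,0])); print("yaw punch",yaw)
R2=R.from_rotvec([0,0,th-np.radians(yaw)]).as_matrix()@M
tcp=W+[0,0,.020]-R2@tip; print("tcp target",tcp.round(4),"delta",(tcp-e).round(4),"dyaw",th-np.radians(yaw),"d",d)
```

```text
230 []
231 []
232 []
233 [(np.int64(320), np.int64(333))]
234 [(np.int64(316), np.int64(336))]
235 [(np.int64(315), np.int64(338))]
236 [(np.int64(314), np.int64(338))]
237 [(np.int64(314), np.int64(338))]
238 [(np.int64(314), np.int64(339))]
239 [(np.int64(313), np.int64(339))]
[ 0.4862 -0.2818  0.1001] [0.019  0.0003 0.0223]
[ 0.4962 -0.3068  0.1001] [-0.0078  0.0006  0.0223]
tip tool [-0.136   0.0003  0.0223]
yaw punch -68.88247403631266
tcp target [0.3912 0.4305 0.0424] delta [-0.1016  0.7302 -0.08  ] dyaw -0.046374031146835915 d [ 0.31665063 -0.94854224  0.        ]
```

Run:
```python
from h import *
c=cam('wrist')
s=read_state();M=R.from_quat(s["tcp_rot"]).as_matrix();e=np.array(s["ee_pos"])
z=e[2]+.0223
tail=M.T@(pix2w(c,(326,234),z+.003)-e); tip=tail-[.155,0,0]; tip[2]=-.0223
print((M.T@(pix2w(c,(326,280),z)-e)).round(4))
print("tip tool",tip.round(4)); np.save("tip.npy",tip)
cs,cd=cam("scene"),cam("side");a=cv2.imread("pics/s8.png");b=cv2.imread("pics/d8.png")
for f in(0,.02,.045,.06,.08):
    for dz in(-.015,0,.015):
        P=M@(tip+[f-.005,0,0])+e+[0,0,dz]; u=w2pix(cs,P);v=w2pix(cd,P);print(f,dz,u.round(),a[int(u[1]+.5),int(u[0]+.5)],v.round(),b[int(v[1]+.5),int(v[0]+.5)])
th=-1.2486; d=np.array([np.cos(th),np.sin(th),0])
W=np.array([.4773,.1736,0])-.135*d
yaw=np.degrees(np.arctan2(-M[1,0],-M[0,0]))
R2=R.from_rotvec([0,0,th-np.radians(yaw)]).as_matrix()@M
tcp=W+[0,0,.020]-R2@tip; print("tcp target",tcp.round(4),"delta",(tcp-e).round(4),"dyaw",th-np.radians(yaw),"d",d)
```

```text
[ 0.013   0.0005 -0.0223]
tip tool [-0.1198  0.0005 -0.0223]
0 -0.015 [492. 272.] [134 153 152] [342. 134.] [61 64 71]
0 0 [493. 264.] [138 157 156] [342. 128.] [60 63 71]
0 0.015 [495. 256.] [143 162 161] [342. 123.] [57 58 66]
0.02 -0.015 [479. 268.] [137 157 156] [343. 137.] [62 64 71]
0.02 0 [481. 261.] [105 120 131] [343. 132.] [63 65 72]
0.02 0.015 [482. 253.] [144 164 164] [343. 127.] [59 62 69]
0.045 -0.015 [464. 264.] [135 154 153] [344. 142.] [68 69 74]
0.045 0 [465. 257.] [121 136 140] [344. 137.] [61 64 71]
0.045 0.015 [467. 249.] [143 163 162] [344. 131.] [61 64 71]
0.06 -0.015 [455. 262.] [136 155 153] [344. 145.] [89 89 91]
0.06 0 [456. 254.] [36 38 40] [345. 140.] [61 63 69]
0.06 0.015 [457. 247.] [142 163 161] [345. 134.] [60 62 70]
0.08 -0.015 [443. 259.] [135 154 153] [345. 149.] [132 129 131]
0.08 0 [444. 251.] [33 35 36] [346. 143.] [ 99  99 102]
0.08 0.015 [445. 244.] [141 160 160] [346. 138.] [61 64 73]
tcp target [ 0.3961  0.4152 -0.0022] delta [-0.0967  0.7149 -0.1246] dyaw -0.046374031146835915 d [ 0.31665063 -0.94854224  0.        ]
```

```bash
python3 -m creep '0 0 0 0 0 .03 .002;0 0 0 0 0 .03 .002;0 0 0 0 0 .03 .002;0 0 0 -.004 .02 .01 .002;0 0 -.002 -.004 .0275 0 .002;0 0 -.002 -.004 .0275 0 .002;0 0 -.002 -.004 .0275 0 .002;0 0 -.002 -.004 .0275 0 .002'|grep -E 'pos|rot|width'
python3 -m creep '0 0 -.002 -.004 .0275 0 .002;0 0 -.002 -.004 .0275 0 .002;0 0 -.002 -.004 .0275 0 .002;0 0 -.002 -.004 .0275 0 .002;0 0 -.002 -.004 .0275 0 .002;0 0 -.002 -.004 .0275 0 .002;0 0 -.002 -.004 .0275 0 .002;0 0 -.002 -.004 .0275 0 .002'|grep -E 'pos|rot|width'
python3 -m creep '0 0 -.002 -.004 .0275 0 .002;0 0 -.002 -.004 .0275 0 .002;0 0 -.002 -.004 .0275 0 .002;0 0 -.002 -.004 .0275 0 .002;0 0 -.002 -.004 .0275 0 .002;0 0 -.002 -.004 .0275 0 .002;0 0 -.002 -.004 .0275 0 .002;0 0 -.002 -.004 .0275 0 .002'|grep -E 'pos|rot|width'
python3 -m creep '0 0 -.002 0 .0275 0 .002;0 0 -.002 0 .0275 0 .002;0 0 -.002 0 .0275 0 .002;0 0 0 0 .0275 0 .002;0 0 0 0 .0275 0 .002;0 0 0 0 .02 0 .002;0 0 0 0 0 0 .002;0 0 0 0 0 0 .002'|grep -E 'pos|rot|width'
cat > aim.py <<'E'
from h import *
tip=np.load("tip.npy");s=read_state();M=R.from_quat(s["tcp_rot"]).as_matrix();e=np.array(s["ee_pos"])
J=np.array([.4773,.1736,0]);th=-1.2486
r=R.from_rotvec([0,0,th]).as_matrix()
print("tip jig",(r.T@(M@tip+e-J)).round(4),"axis dir jig",(r.T@M@[-1,0,0]).round(3),"tcp",e.round(4),"F jig",(r.T@s["wrist_force"]).round(1),s["clock"],s["width"])
E
python3 aim.py; python3 -c "
from h import *
[snap(n,n+'9.png') for n in('wrist','scene','side')];np.savez('w9.npz',T=cam('wrist')[2])
w=cv2.imread('pics/wrist9.png');a=cv2.imread('pics/scene9.png');b=cv2.imread('pics/side9.png')
z=lambda im,x,y,w,h,W,H:cv2.resize(im[y:y+h,x:x+w],(W,H),interpolation=cv2.INTER_CUBIC)
cv2.imwrite('pics/c9.png',np.hstack([z(w,0,0,640,480,400,300),z(b,220,260,200,150,400,300)]))"
```

```text
ee_pos: [0.4718, -0.1687, 0.2213]
tcp_rot: [0.569, 0.822, -0.001, -0.001]
width: 0.101
ee_pos: [0.4396, 0.0511, 0.2217]
tcp_rot: [0.575, 0.818, -0.001, -0.001]
width: 0.098
ee_pos: [0.4076, 0.2706, 0.2213]
tcp_rot: [0.582, 0.813, -0.001, -0.0]
width: 0.098
ee_pos: [0.4078, 0.4274, 0.2206]
tcp_rot: [0.584, 0.812, -0.002, 0.0]
width: 0.101
tip jig [-0.143   0.0152  0.2432] axis dir jig [1.    0.002 0.003] tcp [0.4078 0.4274 0.2206] F jig [ 1.   0.4 -0.4] 12.55 0.10135868604852397
```

```bash
python3 -m creep '0 0 0 -.0144 -.0048 -.02 .002;0 0 0 0 0 -.03 .002;0 0 0 0 0 -.03 .002;0 0 0 0 0 -.03 .002;0 0 0 0 0 -.03 .002;0 0 0 0 0 -.03 .002;0 0 0 0 0 -.02 .002;0 0 0 0 0 0 .002'|grep -E 'pos|force|width'
python3 aim.py
python3 -m creep '0 0 0 0 0 -.02 .002;0 0 0 0 0 -.01 .002;0 0 0 0 0 0 .002;0 0 0 0 0 0 .002'|grep -E 'pos|force|width'
python3 aim.py
python3 -c "
from h import *
[snap(n,n+'10.png') for n in('scene','side')]
a=cv2.imread('pics/scene10.png');b=cv2.imread('pics/side10.png')
z=lambda im,x,y,w,h,W,H:cv2.resize(im[y:y+h,x:x+w],(W,H),interpolation=cv2.INTER_CUBIC)
cv2.imwrite('pics/c10.png',np.hstack([z(a,160,150,150,150,400,400),z(b,220,260,160,160,400,400)]))"
```

```text
ee_pos: [0.3927, 0.4191, 0.0292]
wrist_force: [-0.7, -1.2, -0.4]
width: 0.105
finger_force: 78.4
tip jig [-0.14   -0.0021  0.052 ] axis dir jig [ 1.    -0.001  0.004] tcp [0.3927 0.4191 0.0292] F jig [ 0.9 -1.  -0.4] 13.3667 0.10468037006084703
ee_pos: [0.3948, 0.422, 0.0036]
wrist_force: [0.2, 0.4, -0.9]
width: 0.101
finger_force: 78.4
tip jig [-0.1419  0.0009  0.0259] axis dir jig [ 1.    -0.001 -0.   ] tcp [0.3948 0.422  0.0036] F jig [-0.4  0.3 -0.9] 13.7 0.10065593889190556
```

View pics/c10.png

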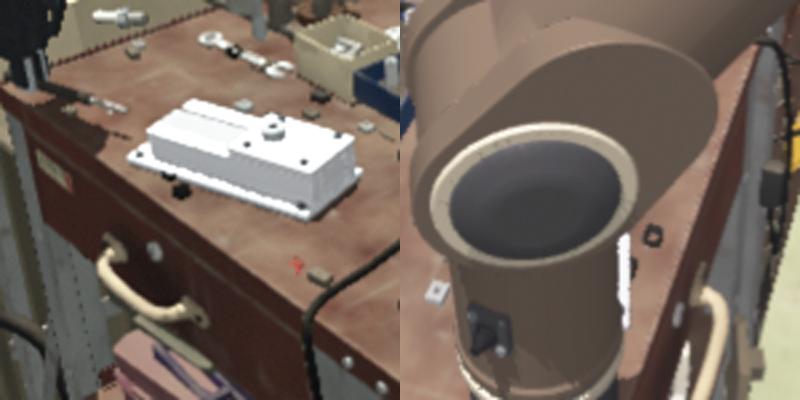

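The punch is level and in line with the channel mouth (tip at (127,106), blank end at about (150,130) in the left crop). First I lower to mid-height, then make the first tap.

```bash
python3 -m creep '0 0 0 .0055 -.0170 -.004 .002;0 0 0 .0050 -.0152 0 .002;0 0 0 0 0 0 .002;0 0 0 0 0 0 .002'|grep -E 't_force|width'
python3 aim.py
python3 -m creep '0 0 0 .0013 -.0038 0 .002;0 0 0 .0013 -.0038 0 .002;0 0 0 0 0 0 .002'|grep -E 't_force|width'
python3 aim.py
python3 -m creep '0 0 0 .0013 -.0038 0 .002;0 0 0 .0013 -.0038 0 .002;0 0 0 0 0 0 .002'|grep -E 't_force|width'
python3 aim.py
```

```text
wrist_force: [0.3, -0.2, -0.6]
width: 0.102
tip jig [-0.108   0.001   0.0222] axis dir jig [ 1.    -0.002 -0.001] tcp [0.4059 0.3899 0.    ] F jig [ 0.3  0.2 -0.6] 14.1333 0.10201112255829724
wrist_force: [0.1, 0.1, -1.0]
width: 0.098
tip jig [-0.1001  0.0007  0.0215] axis dir jig [ 1. -0.  0.] tcp [ 0.4079  0.3823 -0.0008] F jig [-0.1  0.1 -1. ] 14.3833 0.09774058220927845
wrist_force: [1.0, -0.4, 0.1]
width: 0.098
tip jig [-0.0917  0.0006  0.0212] axis dir jig [ 1.    -0.001  0.   ] tcp [ 0.4105  0.3743 -0.0011] F jig [0.7 0.8 0.1] 14.6333 0.09781637082390522
```

```bash
for k in 1; do python3 -m creep '0 0 0 .0006 -.0019 0 .002;0 0 0 .0006 -.0019 0 .002'|grep -E 't_force'; python3 aim.py; done
python3 -m creep '0 0 0 .0006 -.0019 0 .002;0 0 0 .0006 -.0019 0 .002'|grep -E 't_force'; python3 aim.py
```

```text
wrist_force: [-0.2, 1.5, -0.4]
tip jig [-0.0887  0.0006  0.0211] axis dir jig [ 1.  0. -0.] tcp [ 0.4113  0.3715 -0.0011] F jig [-1.5  0.2 -0.4] 14.8 0.1054300713055465
wrist_force: [0.5, 2.1, -0.2]
tip jig [-0.0844  0.0005  0.0212] axis dir jig [ 1.  0. -0.] tcp [ 0.4126  0.3673 -0.0011] F jig [-1.8  1.2 -0.2] 14.9667 0.09922585298364237
```

```bash
python3 -m creep '0 0 0 .0009 -.0028 0 .002;0 0 0 0 0 0 .002;0 0 0 -.0032 .0095 0 .002;0 0 0 -.0063 .019 0 .002;0 0 0 0 0 0 .002;0 0 0 0 0 0 .002'|grep -E 't_force'; python3 aim.py
python3 - <<'E'
from h import *
snap("scene","s11.png")
a=cv2.cvtColor(cv2.imread("pics/scene10.png"),cv2.COLOR_BGR2GRAY).astype(int);b=cv2.cvtColor(cv2.imread("pics/s11.png"),cv2.COLOR_BGR2GRAY).astype(int)
d=abs(a-b);d[:,:208]=0;m=d[180:235,208:300];ys,xs=np.nonzero(m>12);print(sorted(zip(xs+208,ys+180))[:60])
c=cam("scene");J=np.array([.4773,.1736,0]);r=R.from_rotvec([0,0,-1.2486]).as_matrix()
for x in(-.0986,-.09,-.08):
    print(x,[w2pix(c,r@np.array([x,y,.032])+J).round(1).tolist() for y in(-.015,.015)])
for v in range(194,206,1): print(v,a[v,212:240].tolist()); print("   ",b[v,212:240].tolist())
E
```

```text
wrist_force: [0.3, -1.1, -0.6]
tip jig [-0.1132  0.0005  0.021 ] axis dir jig [ 1.     0.002 -0.   ] tcp [ 0.4032  0.3945 -0.0013] F jig [ 1.1 -0.1 -0.6] 15.4667 0.09545372408838722
[(np.int64(208), np.int64(191)), (np.int64(208), np.int64(192)), (np.int64(208), np.int64(193)), (np.int64(208), np.int64(202)), (np.int64(208), np.int64(203)), (np.int64(208), np.int64(204)), (np.int64(208), np.int64(205)), (np.int64(208), np.int64(206)), (np.int64(209), np.int64(192)), (np.int64(209), np.int64(193)), (np.int64(209), np.int64(194)), (np.int64(209), np.int64(201)), (np.int64(209), np.int64(202)), (np.int64(209), np.int64(203)), (np.int64(209), np.int64(204)), (np.int64(210), np.int64(192)), (np.int64(210), np.int64(193)), (np.int64(210), np.int64(194)), (np.int64(210), np.int64(201)), (np.int64(210), np.int64(202)), (np.int64(210), np.int64(203)), (np.int64(211), np.int64(193)), (np.int64(211), np.int64(194)), (np.int64(211), np.int64(201)), (np.int64(211), np.int64(202)), (np.int64(211), np.int64(203)), (np.int64(212), np.int64(193)), (np.int64(212), np.int64(194)), (np.int64(212), np.in
[... 3897 characters left out ...]
 190, 167, 167, 166, 167, 165, 165, 167, 171, 178, 200, 236, 250, 255, 255, 255, 255, 255, 255, 255, 255, 255, 255, 255]
204 [195, 250, 255, 255, 223, 168, 164, 165, 165, 165, 167, 166, 165, 163, 164, 169, 176, 195, 233, 249, 254, 254, 255, 255, 255, 255, 255, 255]
    [190, 249, 255, 255, 224, 169, 164, 165, 166, 166, 168, 167, 164, 164, 164, 169, 177, 196, 233, 249, 255, 255, 255, 255, 255, 255, 255, 255]
205 [251, 255, 255, 255, 234, 168, 162, 164, 164, 165, 164, 166, 166, 165, 166, 164, 163, 164, 169, 176, 188, 194, 236, 253, 255, 255, 255, 255]
    [252, 255, 255, 255, 235, 169, 163, 164, 165, 164, 165, 167, 167, 167, 167, 166, 163, 165, 170, 177, 189, 195, 237, 254, 255, 255, 255, 255]
```

The blank's end edge shifted by about 7 px, so it advanced about 15 mm and the punch is off it. Second tap: to about 33 mm of travel.

```bash
python3 -m creep '0 0 0 .0043 -.0128 0 .002;0 0 0 .0043 -.0128 0 .002;0 0 0 .0013 -.0038 0 .002;0 0 0 .0013 -.0038 0 .002;0 0 0 .0013 -.0038 0 .002;0 0 0 .0013 -.0038 0 .002;0 0 0 .0013 -.0038 0 .002;0 0 0 .0006 -.0019 0 .002'|grep -E 't_force'; python3 aim.py
python3 -m creep '0 0 0 0 0 0 .002;0 0 0 -.0032 .0095 0 .002;0 0 0 -.0032 .0095 0 .002;0 0 0 0 0 0 .002;0 0 0 0 0 0 .002;0 0 0 0 0 0 .002'|grep -E 't_force'; python3 aim.py
python3 - <<'E'
from h import *
snap("scene","s12.png")
for f in("scene10","s11","s12"):
    b=cv2.cvtColor(cv2.imread(f"pics/{f}.png"),cv2.COLOR_BGR2GRAY)
    for v in(194,195,196,197): print(f,v,b[v,216:250].tolist())
E
```

```text
wrist_force: [0.2, 0.8, 0.3]
tip jig [-0.0619  0.0007  0.0213] axis dir jig [ 1. -0. -0.] tcp [ 0.42    0.3461 -0.001 ] F jig [-0.7  0.5  0.3] 16.1833 0.1010984926109676
wrist_force: [0.1, -0.3, -0.3]
tip jig [-0.0828  0.0005  0.0211] axis dir jig [1.    0.001 0.   ] tcp [ 0.4131  0.3657 -0.0012] F jig [ 0.3 -0.  -0.3] 16.6833 0.10472690530542225
scene10 194 [114, 109, 108, 121, 159, 221, 247, 251, 250, 249, 248, 248, 249, 249, 249, 249, 250, 251, 250, 243, 235, 229, 223, 216, 221, 239, 249, 253, 255, 255, 255, 255, 255, 255]
scene10 195 [107, 112, 154, 216, 241, 247, 250, 249, 249, 249, 248, 249, 248, 248, 248, 248, 249, 249, 249, 249, 249, 248, 246, 242, 242, 235, 217, 214, 235, 248, 253, 255, 255, 255]
scene10 196 [121, 180, 250, 255, 255, 254, 252, 250, 249, 248, 248, 249, 249, 249, 249, 248, 248, 249, 249, 249, 249, 249, 250, 250, 251, 249, 244, 245, 238, 216, 199, 225, 244, 250]
scene10 197 [194, 252, 255, 255, 255, 255, 255, 255, 253, 249, 247, 248, 248, 248, 249, 249, 249, 249, 249, 249, 249, 249, 249, 249, 250, 250, 250, 252, 250, 244, 237, 231, 226, 218]
s11 194 [148, 111, 
[... 712 characters left out ...]
30, 117, 112, 115, 119, 123, 124, 122, 121, 132, 181, 218, 202, 166, 167, 168, 167, 165, 172, 196, 221, 225, 220, 223, 240, 249, 254, 255, 255, 255, 255, 255, 255]
s12 195 [191, 188, 191, 185, 165, 137, 130, 128, 131, 153, 208, 255, 255, 239, 172, 163, 163, 168, 188, 232, 244, 246, 246, 243, 244, 237, 217, 207, 233, 248, 252, 255, 255, 255]
s12 196 [159, 217, 253, 255, 255, 246, 217, 184, 194, 250, 255, 255, 255, 254, 180, 161, 172, 198, 233, 249, 251, 250, 249, 250, 251, 250, 243, 236, 231, 227, 223, 232, 245, 251]
s12 197 [184, 249, 255, 255, 255, 255, 255, 255, 251, 254, 255, 255, 255, 255, 186, 177, 231, 246, 248, 250, 249, 249, 249, 249, 249, 250, 249, 250, 248, 246, 243, 245, 238, 222]
```

The edge at row 195 is now at 234.5, so total travel is about 34 mm. Third tap, to about 47 mm.

```bash
python3 -m creep '0 0 0 .0028 -.0085 0 .002;0 0 0 .0028 -.0085 0 .002;0 0 0 .0013 -.0038 0 .002;0 0 0 .0013 -.0038 0 .002;0 0 0 .0013 -.0038 0 .002;0 0 0 .0013 -.0038 0 .002;0 0 0 0 0 0 .002'|grep -E 't_force'; python3 aim.py
python3 -m creep '0 0 0 -.0032 .0095 0 .002;0 0 0 0 0 0 .002;0 0 0 0 0 0 .002'|grep -E 't_force'; python3 aim.py
python3 -m creep '0 0 0 .0028 -.0085 0 .002;0 0 0 .0013 -.0038 0 .002;0 0 0 .0013 -.0038 0 .002;0 0 0 .0013 -.0038 0 .002'|grep -E 't_force'; python3 aim.py
```

```text
wrist_force: [0.5, -0.5, -1.4]
tip jig [-0.0474  0.0006  0.0213] axis dir jig [ 1.    -0.001  0.   ] tcp [ 0.4246  0.3323 -0.001 ] F jig [ 0.6  0.3 -1.4] 17.3167 0.0998419017950739
wrist_force: [0.2, -0.6, 0.1]
tip jig [-0.0597  0.0007  0.0211] axis dir jig [ 1.     0.002 -0.   ] tcp [ 0.4204  0.3439 -0.0012] F jig [0.7 0.  0.1] 17.5667 0.10246603586052067
wrist_force: [-0.5, 1.4, -0.9]
tip jig [-0.0369  0.0006  0.0212] axis dir jig [ 1.    -0.001 -0.   ] tcp [ 0.4278  0.3224 -0.001 ] F jig [-1.5 -0.  -0.9] 17.9 0.09603627651402635
```

```bash
python3 -m creep '0 0 0 -.0032 .0095 0 .002;0 0 0 0 0 0 .002;0 0 0 0 0 0 .002'|grep -E 't_force'; python3 aim.py
python3 -m creep '0 0 0 .0028 -.0085 0 .002;0 0 0 .0006 -.0019 0 .002;0 0 0 .0006 -.0019 0 .002'|grep -E 't_force'; python3 aim.py
python3 -m creep '0 0 0 .0006 -.0019 0 .002;0 0 0 .0006 -.0019 0 .002'|grep -E 't_force'; python3 aim.py
python3 -m creep '0 0 0 .0006 -.0019 0 .002'|grep -E 't_force'; python3 aim.py
```

```text
wrist_force: [-1.2, 0.4, -0.2]
tip jig [-0.0484  0.0007  0.0211] axis dir jig [ 1.     0.001 -0.   ] tcp [ 0.4241  0.3333 -0.0012] F jig [-0.7 -1.1 -0.2] 18.15 0.0977799158415484
wrist_force: [-0.8, 0.3, 0.2]
tip jig [-0.0339  0.0004  0.0212] axis dir jig [ 1.    -0.001  0.   ] tcp [ 0.4286  0.3195 -0.0011] F jig [-0.6 -0.7  0.2] 18.4 0.10063291301646496
wrist_force: [-2.5, 6.3, -1.3]
tip jig [-0.0307  0.0005  0.0212] axis dir jig [ 1. -0. -0.] tcp [ 0.4297  0.3164 -0.001 ] F jig [-6.8 -0.4 -1.3] 18.5667 0.09882373570210026
wrist_force: [-3.0, 9.9, -0.1]
tip jig [-0.0304  0.0008  0.0212] axis dir jig [ 1.     0.001 -0.002] tcp [ 0.4299  0.3163 -0.0009] F jig [-10.3   0.3  -0.1] 18.65 0.09689436397812304
```

The stop is reached: the tip halted at x = -30.4 mm, the push rose to 10 N, and total travel is about 66 mm. Now I back out and return the punch to the clear spot it came from.

```bash
python3 -m creep '0 0 0 -.0016 .0048 0 .002;0 0 0 -.0087 .026 0 .002;0 0 0 -.0087 .026 0 .002;0 0 0 -.0087 .026 0 .002;0 0 0 -.0087 .026 0 .002;0 0 0 0 0 .02 .002;0 0 0 0 0 .03 .002;0 0 0 0 0 .03 .002'|grep -E 'pos|t_force'; python3 aim.py
python3 -m creep '0 0 0 0 0 .035 .002;0 0 0 0 0 .035 .002;0 0 0 0 0 .035 .002;0 0 0 0 0 .035 .002;0 0 .002 .004 -.0275 0 .002;0 0 .002 .004 -.0275 0 .002;0 0 .002 .004 -.0275 0 .002;0 0 .002 .004 -.0275 0 .002'|grep -E 'pos|t_force'
python3 -m creep '0 0 .002 .004 -.0275 0 .002;0 0 .002 .004 -.0275 0 .002;0 0 .002 .004 -.0275 0 .002;0 0 .002 .004 -.0275 0 .002;0 0 .002 .004 -.0275 0 .002;0 0 .002 .004 -.0275 0 .002;0 0 .002 .004 -.0275 0 .002;0 0 .002 .004 -.0275 0 .002'|grep -E 'pos|t_force'
python3 -m creep '0 0 .002 .004 -.0275 0 .002;0 0 .002 .004 -.0275 0 .002;0 0 .002 .004 -.0275 0 .002;0 0 .002 .004 -.0275 0 .002;0 0 .002 .004 -.0275 0 .002;0 0 .002 .004 -.0275 0 .002;0 0 .002 .004 -.0275 0 .002;0 0 .002 .004 -.0275 0 .002'|grep -E 'pos|rot|t_force'
```

```text
ee_pos: [0.3931, 0.4225, 0.0788]
wrist_force: [1.4, 0.8, 0.0]
tip jig [-0.143  -0.0004  0.1014] axis dir jig [1.    0.001 0.003] tcp [0.3931 0.4225 0.0788] F jig [-0.3  1.6  0. ] 19.3167 0.09986774862581228
ee_pos: [0.4098, 0.3116, 0.2189]
wrist_force: [1.1, -0.3, -0.8]
ee_pos: [0.4416, 0.0914, 0.2189]
wrist_force: [0.8, 0.7, -0.2]
ee_pos: [0.4734, -0.1284, 0.2189]
tcp_rot: [0.568, 0.823, -0.0, -0.0]
wrist_force: [0.7, -0.5, 0.5]
```

```bash
python3 -m creep '0 0 0 .003 -.0275 0 .002;0 0 0 .003 -.0275 0 .002;0 0 0 .003 -.0275 0 .002;0 0 0 .003 -.0275 0 .002;0 0 0 .003 -.0275 0 .002;0 0 0 .002 -.025 0 .002;0 0 0 0 0 0 .002;0 0 0 0 0 0 .002'|grep -E 'pos|t_force'
python3 -m creep '0 0 0 0 0 -.03 .002;0 0 0 0 0 -.03 .002;0 0 0 0 0 -.03 .002;0 0 0 0 0 -.03 .002;0 0 0 0 0 -.03 .002;0 0 0 0 0 -.03 .002;0 0 0 0 0 -.02 .002;0 0 0 0 0 0 .002'|grep -E 'pos|t_force'; python3 aim.py
```

```text
ee_pos: [0.4897, -0.2911, 0.2186]
wrist_force: [-0.0, 0.5, -1.0]
ee_pos: [0.4886, -0.286, 0.0151]
wrist_force: [-0.2, 0.9, 0.2]
tip jig [ 0.5593 -0.1292  0.0368] axis dir jig [ 0.999  0.042 -0.005] tcp [ 0.4886 -0.286   0.0151] F jig [-0.9  0.1  0.2] 22.65 0.10241479394513388
```

```bash
python3 -m creep '0 0 0 0 0 -.012 .002;0 0 0 0 0 -.01 .002;0 0 0 0 0 0 .002;0 0 0 0 0 0 .002'|grep -E 'pos|t_force'
python3 -m creep '0 0 0 0 0 -.003 .002;0 0 0 0 0 0 .002'|grep -E 'pos|t_force'
python3 -m creep '0 0 0 0 0 -.003 .002;0 0 0 0 0 0 .002'|grep -E 'pos|t_force'
```

```text
ee_pos: [0.4911, -0.2891, -0.0027]
wrist_force: [0.2, 0.1, -0.9]
ee_pos: [0.4912, -0.2894, -0.0057]
wrist_force: [0.3, 1.1, -0.5]
ee_pos: [0.4909, -0.2892, -0.0091]
wrist_force: [1.0, 0.4, -1.1]
```

```bash
python3 -m creep '0 0 0 0 0 -.003 .002;0 0 0 0 0 0 .002'|grep -E 'pos|t_force'
python3 -m creep '0 0 0 0 0 -.003 .002;0 0 0 0 0 0 .002'|grep -E 'pos|t_force'
python3 -m creep '0 0 0 0 0 -.001 .002;0 0 0 0 0 0 .002'|grep -E 'pos|t_force'
```

```text
ee_pos: [0.4907, -0.2892, -0.0125]
wrist_force: [0.5, 1.2, -0.3]
ee_pos: [0.4906, -0.2892, -0.0156]
wrist_force: [0.1, 0.1, -0.9]
ee_pos: [0.4908, -0.2893, -0.0163]
wrist_force: [0.3, 1.0, -0.2]
```

Back at the pick-up height (0.5 mm above it). I'll open gently, then lift clear.

```bash
python3 -m creep '0 0 0 0 0 0 .014;0 0 0 0 0 0 .02;0 0 0 0 0 0 .03;0 0 0 0 0 0 .03;0 0 0 0 0 0 .03;0 0 0 0 0 .01 .03;0 0 0 0 0 .02 .03;0 0 0 0 0 .03 .03'|grep -E 'pos|t_force|width'
python3 -m creep '0 0 0 0 0 .03 .03;0 0 0 0 0 .03 .03;0 0 0 0 0 .03 .03;0 0 0 0 0 .03 .03;0 0 0 0 0 0 .03;0 0 0 0 0 0 .03'|grep -E 'pos|t_force|width'
python3 - <<'E'
from h import *
c,im=snap("wrist","w13.png"); rows(im,180,330,6,290,370)
p,f,T=c
for P in[(.4907,-.2892,.0055)]:print(w2pix(c,P))
b=cv2.cvtColor(snap("scene","s13.png")[1],cv2.COLOR_RGB2GRAY)
for v in(197,199,201): print(v,b[v,228:262].tolist())
E
```

```text
ee_pos: [0.4894, -0.2886, 0.0434]
wrist_force: [0.4, -0.0, -1.5]
width: 0.35
ee_pos: [0.4917, -0.2898, 0.1661]
wrist_force: [0.1, -0.1, -0.5]
width: 0.353
180 [(np.int64(319), np.int64(330))]
186 [(np.int64(319), np.int64(330))]
192 [(np.int64(319), np.int64(330))]
198 [(np.int64(319), np.int64(330))]
204 [(np.int64(319), np.int64(330))]
210 [(np.int64(319), np.int64(329))]
216 [(np.int64(319), np.int64(329))]
222 [(np.int64(319), np.int64(329))]
228 [(np.int64(319), np.int64(329))]
234 [(np.int64(318), np.int64(329))]
240 [(np.int64(319), np.int64(329))]
246 [(np.int64(319), np.int64(329))]
252 [(np.int64(319), np.int64(329))]
258 [(np.int64(318), np.int64(329))]
264 [(np.int64(319), np.int64(328))]
270 [(np.int64(319), np.int64(328))]
276 [(np.int64(322), np.int64(328))]
282 [(np.int64(321), np.int64(327))]
288 [(np.int64(290), np.int64(293)), (np.int64(320), np.int64(327)), (np.int64(360), np.int64(370))]
294 [(np.int64(290), np.int64(293)), (np.int64(320), np.int64(327)), (np.int64(359), np.int64(370))]
300 [(np.int64(290), np.int64(294)), (np.int64(320), np.int64(327)), (np.int6
[... 248 characters left out ...]
p.int64(293)), (np.int64(320), np.int64(326)), (np.int64(358), np.int64(370))]
324 [(np.int64(290), np.int64(293)), (np.int64(359), np.int64(370))]
[323.90657895 209.68453176]
197 [255, 255, 196, 173, 172, 174, 174, 174, 175, 175, 176, 176, 176, 176, 178, 176, 172, 178, 209, 236, 238, 228, 224, 242, 251, 254, 255, 255, 255, 255, 254, 254, 232, 140]
199 [255, 255, 252, 240, 219, 199, 183, 174, 171, 172, 173, 173, 172, 172, 177, 207, 237, 249, 252, 252, 252, 252, 253, 255, 255, 255, 255, 255, 255, 255, 229, 232, 240, 241]
201 [255, 255, 255, 255, 255, 255, 255, 255, 255, 243, 209, 190, 201, 236, 248, 251, 252, 252, 252, 253, 254, 255, 255, 255, 255, 255, 255, 255, 255, 255, 238, 142, 134, 137]
```

The punch lies flat and straight on the bench (uniform width, rows 180–320). The blank's end edge matches x = -30 mm, so its centre is about +10 mm past the jig's origin.

```bash
python3 -c "
from rig import *
print(finish_job())"
```

```text
the job is handed in; nothing more can be done
None
```

I tapped the blank about 66 mm in five taps until it met the hidden stop, with the push rising to 10 N. The punch now lies flat on the open bench near where it started, and the job is handed in with no verdict shown.

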